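# Screw a cap onto the thread gauge and sort it

## Robot

A 6-joint arm with a two-finger parallel gripper is mounted at the origin on a cart in front of the work surface, level with it; the furniture and walls round the work are solid. World frame = base frame: x ahead of the robot, y to its left, z up, the work surface at z = 0. Lengths are in m, angles in rad, forces in N, time in s.
With the tool pointing down it reaches from about 0.35 to 0.925 m from the base axis. Payload 6.4 kg.
Tool frame: the origin (TCP) lies on the front face of the gripper's body, between the roots of the fingers; the fingertips stand 73 mm ahead of it and the grasp point (between the pads) lies 54 mm ahead of it (robot.tcp_to_grasp is the distance from the TCP to the grasp point, in m); z points along the fingers, y is the line along which they close (so a half turn about z gives the same grasp; the last joint's range is limited). The gripper opens to 85 mm and grips with 20 to 120 N. Pads are 22 mm wide; open, the fingers measure 114 mm over their backs; the gripper's body (76 mm by 85 mm) begins 54 mm behind the grasp point. The pads swing forward as they close: fully open they stand 13 mm farther back than shut.
Start: joints at [1.022, 0.245, 1.558, -0, 1.339, -0.174], TCP at [0.238, 0.605, 0.304] pointing down, gripper open.
Joint ranges: [-3.13, 3.13], [-1.02, 2.26], [0.13, 2.54], [-0.95, 4.09], [0.21, 2.88], [-2.74, 2.74]. Speed limits (rad/s): [2.57, 2.57, 3.14, 3.14, 3.14, 3.14].

## Interface

Orientations are given as a 3x3 rotation matrix whose columns are the frame's x, y, z axes.
In Python, from plant import status, optics, ticket, robot gives the robot as it stands.
- The arm moves only by the tool drive_tool, never from a script. Its argument "deltas" is one flat list of numbers, 7 for each row, row after row: the opening, from 0 (shut) to 1 (fully open), then the shift along the tool's x, y, z in mm, then the turn, a rotation vector about the tool's x, y, z in degrees. A call has exactly 10 rows; each row is the pose to reach, as a shift and turn from the pose commanded when the call began, along the tool's axes at that moment; what a row does not reach only later rows make up. A row lasts 1/12 s, in which the tool goes at most 41.7 mm and 7.16 degrees, less where a joint would pass 70% of its speed; a pose out of reach is approached as far as the arm can. A call with a gripper value outside its range is refused whole. The fingers move at their own pace and stop on an object; "force" is the grip in N (left out, the last holds). Time passes only in rows, so rows that repeat a pose let the fingers close, or fill a call up. It gives the time, the measured TCP pose, the force, the opening and the grip force at its end, in the units of the state.
- status.get_state(): the state, without advancing time (a new reading comes with each control period).
- optics.snapshot(name): name is "side" or "top"; returns the picture (384x512x3 uint8, blue, green, red); there is no depth.
- optics.camera_params(name): a dict with "fovy" (degrees; the focal length in pixels is half the picture's height over the tangent of half this angle, whatever the lens; pixels are square), "cx", "cy" (the principal point, pixels), "rvec" (rotation vector, rad) and "tvec" (3), from world to camera coordinates, as OpenCV has them. Camera axes: x right, y down, z forward; pixel columns grow to the right and rows downward; lengths in m; the calibration is good to about 2 mm. A picture is of the moment at which its call begins. camera_params takes no time and is no camera call.
- ticket.sign_off(): hands the job in; it is judged then, once.
Trained networks look in the newest picture that a camera, given by its name, has taken for a name from the list of things; names that differ only in an ending like _2 or _b are one class to them, and where a whole thing is asked for, a point or a joint stands for the part that bears it (a point fixed in the world has none). Each returns a list of dicts, best first, with "p" (0 to 1); they miss things now and then, are a little off and sometimes report something else, mostly with a low value. They report only what shows in the picture. A call takes as long as a camera call. They do not tell look-alikes from the thing itself.
- optics.trace(camera, target): "mask" (384x512 bool, what is visible of it).
- optics.place_of(camera, target): "location" ([x, y, z] in m, in world coordinates, good to about 4 mm: a listed point, or the origin of a listed thing).
The state is a dict: "time": time; "joint_pos": joint angles; "joint_velocities": joint speeds; "effort": joint torques, N m; "tcp_pos": TCP position; "tool_rot": TCP orientation; "ft_force": force on the tool from outside, world axes, zero at the start; "moment": the same for the moment, N m; "width": finger opening in m; "finger_force": force on a finger pad.
Only numpy, scipy, OpenCV 4.12 (cv2) and the standard library are available. Lean on these libraries where they do the work, as an engineer would, in place of code of your own. Each camera call takes 0.05 s, during which the arm holds its last target. There are 200 camera calls.

## Task

Take the cap from the blue mat, put it on the thread gauge and gently screw it on (clockwise) as far as it will go by light force: a good cap turns fully home, its rim down on the gauge's shoulder; a bad one binds part of the way. Never force it. Then unscrew it and set it down upright in the green tray if it went fully home, or in the red tray if it bound; leave the other cap standing on the grey mat, and do not disturb the pliers or the tape measure.

Things in the scene. Friction and masses are not known exactly. Their poses are not given: they have to be found in the camera images.
- cap_1_center (a point): One of two look-alike aluminium screw caps, one good, one faulty inside. Closed knurled skirt 44 mm across, 36 mm high; on it a black bar grip 40 mm long (cap's x axis), 12 mm thick (y), 22 mm high; 58 mm high in all, 90 g, z up. This point is the centre, 29 mm above the rim it stands on; the bar spans 7 to 29 mm above this point. Two 5 mm thread pins inside lie on its x axis, under the white stripes: half a turn makes no difference.
- cap_2_center (a point): One of two look-alike aluminium screw caps, one good, one faulty inside. Closed knurled skirt 44 mm across, 36 mm high; on it a black bar grip 40 mm long (cap's x axis), 12 mm thick (y), 22 mm high; 58 mm high in all, 90 g, z up. This point is the centre, 29 mm above the rim it stands on; the bar spans 7 to 29 mm above this point. Pins and axes as in the other cap. Only the gauge shows which is faulty.
- gauge_shoulder (a point): Thread gauge: fixed blue base 96 mm square, dark collar 52 mm across, post with a coarse two-start thread 29 mm across. This point: centre of the collar's top (the shoulder), on the post's axis, 28 mm above the bench; z up. Home: rim on the shoulder (cap centre 29 mm above this point), at a stop after 1.2 rad. Collar and post are sprung: they turn with the cap by 0.67 rad per N m.
- gauge_start (a point): White line on the +x edge, 26 mm from the post's axis, level with the shoulder. The thread's two starts are on the gauge's +x and -x sides: the cap's x axis (bar) must lie along the gauge's x within 0.13 rad to drop in; its rim then stops 7 mm above the shoulder. Out of line the pins rest on the crest and the rim stops 19 to 20 mm above it.
- gauge_tip (a point): Tip of the post, on its axis, 31 mm above the shoulder. The cap screws on clockwise seen from above, down 6 mm per rad, with 1.2 mm axial and 1 to 2 mm radial play. A faulty cap binds after about half the 1.2 rad, rim 4 to 5 mm up. 0.2 N m or 8 N up on the cap tells a stop; over 80 N in the thread spoils the thread. Turned back anticlockwise to the start it lifts off (stop 0.13 rad past it).
- mat_blue_top (a point): Centre of the top of the blue mat, 90 mm square, 3 mm thick, fixed; the cap to be checked stands on it.
- mat_grey_top (a point): Centre of the top of the grey mat, 90 mm square, 3 mm thick, fixed; the waiting cap stands on it and must stay there.
- tray_green_in (a point): Centre of the inner floor (4 mm above the bench) of the green tray for good caps: open, 130 mm square outside, 32 mm high, walls 4 mm, fixed.
- tray_red_in (a point): Centre of the inner floor (4 mm above the bench) of the red tray for rejects: open, 130 mm square outside, 32 mm high, walls 4 mm, fixed.
- pliers: Bystander: red pliers 155 mm long lying on the bench behind the work.
- tape_measure: Bystander: yellow tape measure, 64 mm high, behind the work.
There are look-alikes about, which are no part of the job. Of the things that look like the part that bears tray_red_in, the larger one is meant.

How it is judged:
By the outcome, as a careful person would: the job done as asked, in the order asked, and still so for the second after the job is handed in, with the robot touching nothing.
It also fails if it takes over 54 s, if anything falls off the work surface, if the arm or the gripper's body presses on something with over 40 N, if the wrist force passes 120 N, or if a joint passes its speed limit or range.

## Working session

There is one attempt and no reset: what is moved stays moved. The work goes in short steps, Python scripts to look and compute and a tool call to move; the robot and the scene stay as the last step left them, time stands still between calls to the robot, and variables do not carry over. Pictures are saved under pics/ and viewed, at most 10 in all, crops included, and the job is handed in when it is done.

Besides the shell and the picture viewer there is one more tool, called as name(argument=value, ...) on one line, values as JSON. drive_tool: Moves the arm, as the interface text tells. Its arguments: {"type":"object","properties":{"deltas":{"type":"array","items":{"type":"number"}},"force":{"type":"number"}},"required":["deltas"]}

```bash
mkdir -p pics; cat > h.py <<'E'
import numpy as np, cv2
from plant import status, optics, ticket, robot
E
python3 - <<'E'
from h import *
s=status.get_state(); print(s['tcp_pos'],np.round(s['tool_rot'],3),s['time'],s['width'])
for c in ('top','side'):
    cv2.imwrite(f'pics/{c}0.png',optics.snapshot(c)); 
    for t in ['cap_1_center','gauge_shoulder','gauge_start','gauge_tip','mat_blue_top','mat_grey_top','tray_green_in','tray_red_in','pliers','tape_measure']:
        print(c,t,[(np.round(d['location'],4).tolist(),round(d['p'],2)) for d in optics.place_of(c,t)])
E
```

```text
[0.23772059 0.60449845 0.30273449] [[-0.931  0.366 -0.001]
 [ 0.366  0.931 -0.002]
 [ 0.    -0.002 -1.   ]] 0.0 0.08529000132031354
top cap_1_center [([0.6352, 0.242, 0.0343], 0.51)]
top gauge_shoulder [([0.5724, -0.031, 0.0269], 0.59)]
top gauge_start [([0.5928, -0.0209, 0.0284], 0.57), ([0.6369, 0.2394, 0.0342], 0.43)]
top gauge_tip [([0.577, -0.0351, 0.062], 0.75), ([0.7665, -0.035, 0.0008], 0.17)]
top mat_blue_top [([0.4676, 0.2594, 0.002], 0.82)]
top mat_grey_top [([0.6386, 0.2462, 0.0029], 0.94)]
top tray_green_in [([0.4708, -0.2206, 0.0038], 0.74)]
top tray_red_in [([0.6461, -0.2192, 0.0053], 0.85), ([0.393, -0.0599, 0.0047], 0.59)]
top pliers [([0.8022, 0.1356, -0.0034], 0.84)]
top tape_measure [([0.7679, -0.0424, -0.0019], 0.7), ([0.5957, -0.0213, 0.0273], 0.27)]
side cap_1_center [([0.634, 0.2483, 0.0312], 0.68)]
side gauge_shoulder [([0.5728, -0.0313, 0.0255], 0.84)]
side gauge_start [([0.6012, -0.0212, 0.0296], 0.66)]
side gauge_tip [([0.5719, -0.0331, 0.058], 0.75)]
side mat_blue_top [([0.4693, 0.2527, 0.0044], 0.87)]
side mat_grey_top [([0.6382, 0.2449, 0.0002], 0.72)]
side tray_green_in [([0.4766, -0.2221, 0.0023], 0.96)]
side tray_red_in [([0.6442, -0.2149, 0.0043], 0.89), ([0.3976, -0.0601, 0.0007], 0.79)]
side pliers [([0.8019, 0.1318, -0.0065], 0.51), ([0.4685, 0.2537, 0.0031], 0.21)]
side tape_measure [([0.7664, -0.0393, -0.0026], 0.61)]
```

View pics/top0.png

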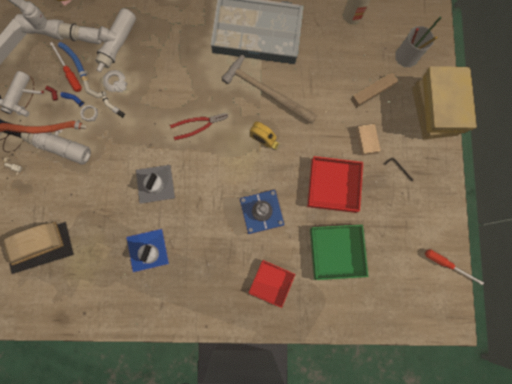

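View pics/side0.png

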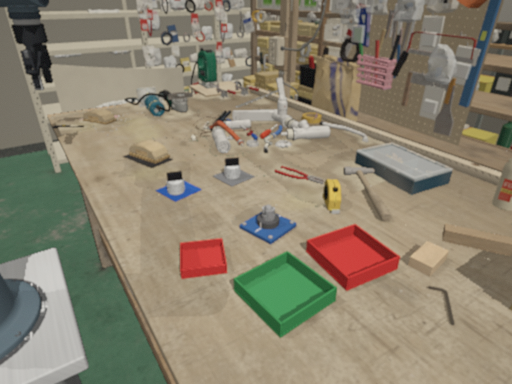

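Top view: blue mat with cap at (148,251), grey mat at (155,184), gauge (262,211), large red tray (335,184), green tray (339,251). The small red look-alike is at (271,283).

```bash
cat >> h.py <<'E'
def cam(n):
    p=optics.camera_params(n); f=192/np.tan(np.radians(p['fovy'])/2)
    K=np.array([[f,0,p['cx']],[0,f,p['cy']],[0,0,1]]); return K,np.array(p['rvec'],float),np.array(p['tvec'],float)
def proj(n,P):
    K,r,t=cam(n); return cv2.projectPoints(np.array(P,float).reshape(-1,3),r,t,K,None)[0].reshape(-1,2)
def lift(n,uv,z):
    K,r,t=cam(n); R=cv2.Rodrigues(r)[0]; o=-R.T@t.ravel()
    d=np.c_[np.reshape(uv,(-1,2)),np.ones(np.size(uv)//2)]@np.linalg.inv(K).T@R
    return o+d*((z-o[2])/d[:,2])[:,None]
E
python3 - <<'E'
from h import *
print(optics.camera_params('top'))
ims=[]
for c,rs in (('top',[(118,226,60,50),(232,186,60,50)]),('side',[(150,165,60,50),(236,198,60,50)])):
    im=np.mean([optics.snapshot(c).astype(float) for _ in range(4)],0); np.save(f'{c}.npy',im)
    ims.append(np.hstack([cv2.resize(im[y:y+h,x:x+w],None,fx=6.6,fy=5.8*6.6/5.8*0.9,interpolation=cv2.INTER_CUBIC)[:290] for x,y,w,h in rs]))
cv2.imwrite('pics/crops.png',np.vstack(ims))
im=np.load('top.npy').astype(np.uint8)
hsv=cv2.cvtColor(im,cv2.COLOR_BGR2HSV)
blue=cv2.inRange(hsv,(105,120,60),(125,255,255))
for name,(x,y,w,h),z in (('mat',(118,220,60,60),.003),('gauge',(232,180,60,60),.012)):
    b=np.zeros_like(blue); b[y:y+h,x:x+w]=blue[y:y+h,x:x+w]
    pts=cv2.findNonZero(b); r=cv2.minAreaRect(pts); box=cv2.boxPoints(r)
    W=lift('top',box,z); e=W[1]-W[0]; print(name,r,W.mean(0),np.linalg.norm(e),np.linalg.norm(W[2]-W[1]),np.degrees(np.arctan2(e[1],e[0])))
E
```

```text
{'fovy': 49.62544566518312, 'cx': 254.97515900032636, 'cy': 193.85446285200942, 'rvec': array([ 2.164364  , -2.11989273,  0.23386177]), 'tvec': array([-0.02642291,  0.60533955,  0.96270421])}
mat ((147.00656127929688, 250.02786254882812), (34.29863739013672, 36.073692321777344), 76.75948333740234) [0.4668106  0.25120055 0.003     ] 0.08887283351878529 0.0860475719167629 -75.32966757459371
gauge ((261.38238525390625, 211.5294189453125), (33.71245193481445, 33.95498275756836), 75.96376037597656) [ 0.56885487 -0.03249091  0.012     ] 0.08716956051326752 0.08649544582433201 -74.40544872550245[ WARN:0@10.056] global loadsave.cpp:1063 imwrite_ Unsupported depth image for selected encoder is fallbacked to CV_8U.
```

View pics/crops.png

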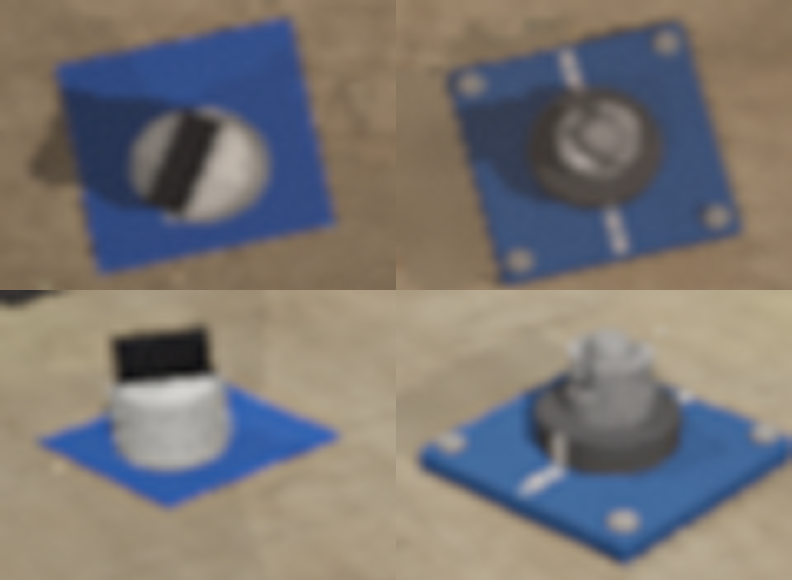

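Crops: the gauge's white lines run from crop (616,230) to (570,68), with screws at (471,83), (666,42), (519,260) and (716,216). The cap's bar is a clear dark strip in both views. Next I'll refine the positions with a model fit.

```bash
cat >> h.py <<'E'
from scipy.optimize import least_squares
S=8
def crop_up(im,x,y,w=60,h=50): return cv2.resize(im[y:y+h,x:x+w],None,fx=S,fy=S,interpolation=cv2.INTER_CUBIC)
def hullmask(n,P,x,y,w=60,h=50):
    q=((proj(n,P)-[x,y]+.5)*S-.5).astype(np.float32); m=np.zeros((h*S,w*S),np.uint8)
    cv2.fillConvexPoly(m,cv2.convexHull((q*16).astype(np.int32)),1,shift=4); return m
def capmodel(n,p,x,y,zc,k=(60,50)):
    c,s=np.cos(p[2]),np.sin(p[2]); R=np.array([[c,-s],[s,c]])
    B=[[*(R@[a*.02,b*.006]+p[:2]),zc+z] for a in(-1,1) for b in(-1,1) for z in(.007,.029)]
    t=np.linspace(0,2*np.pi,40); C=[[p[0]+.022*np.cos(a),p[1]+.022*np.sin(a),zc+z] for a in t for z in(-.029,.007)]
    return hullmask(n,B,x,y),hullmask(n,C,x,y)
def capfit(views,p0,zc):
    # views: (cam, image, x, y); soft image fit with 3 constant colours (bar, skirt, rest left out of bar-mask)
    tg=[]
    for n,im,x,y in views:
        u=crop_up(im,x,y); tg.append(np.clip((95-u.max(2))/40+.5,0,1))
    def f(p):
        r=[]
        for (n,im,x,y),t in zip(views,tg):
            b,_=capmodel(n,p,x,y,zc); r.append(cv2.GaussianBlur(b.astype(np.float32),(0,0),5)-t)
        return np.concatenate([a[::2,::2].ravel() for a in r])
    from scipy.optimize import minimize
    return minimize(lambda q:(f([q[0],q[1],q[2]/30])**2).sum(),[p0[0],p0[1],p0[2]*30],method='Nelder-Mead',
      options=dict(initial_simplex=[[p0[0]+a,p0[1]+b,p0[2]*30+30*c] for a,b,c in((0,0,0),(.006,0,0),(0,.006,0),(0,0,.2))],xatol=1e-5,fatol=.1))
E
python3 - <<'E'
from h import *
T=np.load('top.npy');Sd=np.load('side.npy')
vt=('top',T,118,226);vs=('side',Sd,150,165)
for v in([vt],[vs],[vt,vs]):
    r=capfit(v,[.466,.255,-.3],.032); print(r.x[:2],np.degrees(r.x[2]/30),r.fun)
p=[*r.x[:2],r.x[2]/30]
o=[]
for n,im,x,y in(vt,vs):
    u=np.clip(crop_up(im,x,y),0,255).astype(np.uint8).copy()
    for m,c in zip(capmodel(n,p,x,y,.032),((0,255,0),(0,0,255))): cv2.drawContours(u,cv2.findContours(m,0,1)[0],-1,c,1)
    o.append(u[:,60:440])
cv2.imwrite('pics/fit.png',np.hstack(o))
def px(c,x0,y0,ox,oy): return (np.array(c,float)-[ox,oy]+.5)/[6.6,5.94]-.5+[x0,y0]
sc=px([[471,83],[666,42],[519,260],[716,216]],232,186,396,0)
ss=px([[452,442],[766,432],[623,521]],236,198,396,290)
# side corr: screw order by nearest projection
W=lift('top',sc,.014); print(W.round(4), ); print(proj('side',W).round(1),ss.round(1))
print('ctr',W.mean(0)); 
for a,b in((0,1),(2,3),(2,0),(3,1)):
    e=W[b]-W[a]; print(np.degrees(np.arctan2(e[1],e[0])),np.linalg.norm(e))
L=lift('top',px([[616,230],[570,68]],232,186,396,0),.014); e=L[1]-L[0]; print('line',np.degrees(np.arctan2(e[1],e[0])),L.mean(0))
print(proj('top',[[.57,-.032,.014],[.57,-.032,.059]]),proj('side',[[.57,-.032,.059]]))
E
```

```text
[0.46277979 0.27616701] 22.801935078292182 2773.6629208199265
[0.45888419 0.24483023] -18.525748388690317 528.8534283244142
[0.45844396 0.24540261] -17.975673747431877 2954.5469388161177
[[ 0.5979  0.0151  0.014 ]
 [ 0.6176 -0.0601  0.014 ]
 [ 0.5224 -0.0049  0.014 ]
 [ 0.5428 -0.08    0.014 ]]
[[265.7 209.9]
 [291.2 221.8]
 [243.5 223.3]
 [269.6 236.6]] [[244.1 223.2]
 [291.6 221.5]
 [270.  236.5]]
ctr [ 0.57017876 -0.03245662  0.014     ]
-75.31184805827927 0.07769934508073316
-74.85721351556228 0.07780630991053993
14.823486286806805 0.07809321341216015
14.901856584723713 0.07747615802940469
line 15.08804796855947 [ 0.57065371 -0.03234704  0.014     ]
[[261.2641145  210.84336499]
 [262.23665723 208.24815869]] [[267.60018739 205.65218838]]
```

View pics/fit.png

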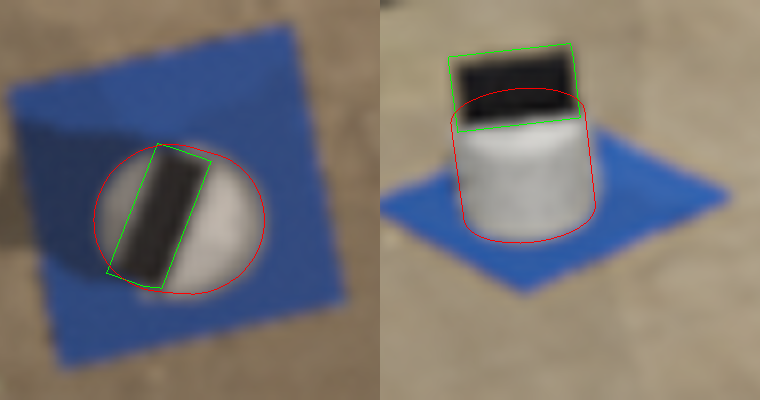

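```bash
sed -i 's|u=crop_up(im,x,y); tg.append(np.clip((95-u.max(2))/40+.5,0,1))|u=crop_up(im,x,y); t=np.clip((85-u.max(2))/40+.5,0,1)*np.clip((22-(u[...,0]-u[...,2]))/12+.5,0,1); tg.append(t*(np.hypot(*(np.indices(t.shape)-np.array(((proj(n,[[*p0[:2],zc+.02]])[0]-[x,y])*S)[::-1])[:,None,None]))<110))|' h.py
python3 - <<'E'
from h import *
T=np.load('top.npy');Sd=np.load('side.npy')
vt=('top',T,118,226);vs=('side',Sd,150,165)
for v in([vt],[vs],[vt,vs]):
    r=capfit(v,[.459,.245,-.32],.032); print(r.x[:2],np.degrees(r.x[2]/30),r.fun)
p=[*r.x[:2],r.x[2]/30]
o=[]
for n,im,x,y in(vt,vs):
    u=np.clip(crop_up(im,x,y),0,255).astype(np.uint8).copy()
    for m,c in zip(capmodel(n,p,x,y,.032),((0,255,0),(0,0,255))): cv2.drawContours(u,cv2.findContours(m,0,1)[0],-1,c,1)
    o.append(u[:,60:440])
cv2.imwrite('pics/fit2.png',np.hstack(o))
E
```

```text
[0.45795752 0.245084  ] -18.05062585990617 150.55473452402546
[0.45878339 0.24431328] -17.521045921863013 401.80004385260935
[0.45830855 0.24506581] -18.203626947769553 554.9932854830553
```

View pics/fit2.png

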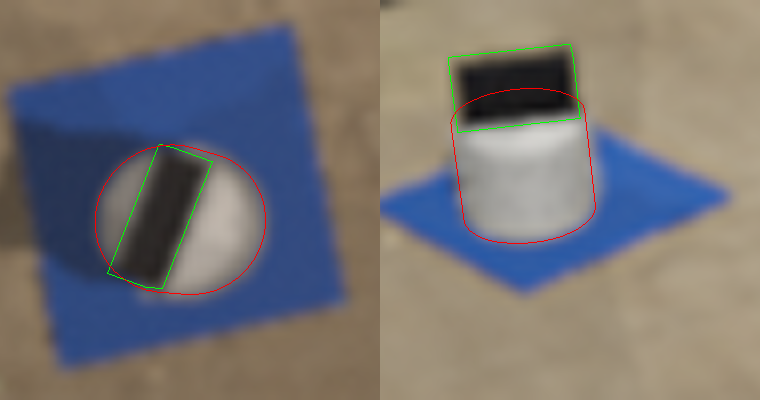

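```bash
cat >> h.py <<'E'
from scipy.spatial.transform import Rotation as Rn
def to(p,yaw):
    """delta from measured pose to TCP p, tool x at yaw deg, tool down"""
    s=status.get_state(); R=np.array(s['tool_rot']); c,d=np.cos(np.radians(yaw)),np.sin(np.radians(yaw))
    G=np.array([[c,d,0],[d,-c,0],[0,0,-1]])
    print('t',round(s['time'],2),'tcp',np.round(s['tcp_pos'],4),'yaw',round(np.degrees(np.arctan2(R[1,0],R[0,0])),2),'F',np.round(s['ft_force'],1),'M',np.round(s['moment'],2),'w',round(s['width'],4),'q6',round(s['joint_pos'][5],2))
    print('mm',np.round(R.T@(np.array(p)-s['tcp_pos'])*1000,1),'deg',np.round(Rn.from_matrix(R.T@G).as_rotvec(degrees=True),1))
E
python3 - <<'E'
from h import *
T=np.load('top.npy'); u=crop_up(T,118,226)
c0=((proj('top',[[.457,.244,.035]])[0]-[118,226])*S)
t=np.clip((15-(u[...,0]-u[...,2]))/16+.5,0,1); yy,xx=np.indices(t.shape); t=t*(np.hypot(xx-c0[0],yy-c0[1])<105)
from scipy.optimize import minimize
def f(q):
    a,b=capmodel('top',[q[0],q[1],np.radians(-18)],118,226,.032)
    return ((cv2.GaussianBlur((a|b).astype(np.float32),(0,0),5)-t)**2).sum()
r=minimize(f,[.457,.244],method='Nelder-Mead',options=dict(initial_simplex=[[.457,.244],[.461,.244],[.457,.248]],xatol=1e-5,fatol=.1)); print(r.x,r.fun)
to([.457,.244,.18],162)
E
```

```text
[0.45793916 0.24471778] 591.7003045494843
t 1.5 tcp [0.238  0.6049 0.3039] yaw 158.53 F [-0.  -0.7  0.3] M [-0.03  0.04  0.04] w 0.0852 q6 -0.17
mm [-336.  -255.7  123.9] deg [ 0.  -0.  -3.5]
```

drive_tool(deltas=[1, -30, -23, 11, 0, 0, -0.5, 1, -65, -49, 24, 0, 0, -1, 1, -101, -76, 37, 0, 0, -1.5, 1, -137, -103, 50, 0, 0, -2, 1, -173, -130, 63, 0, 0, -2.5, 1, -209, -157, 76, 0, 0, -3, 1, -245, -185, 90, 0, 0, -3.5, 1, -280, -212, 103, 0, 0, -3.5, 1, -311, -236, 115, 0, 0, -3.5, 1, -336.5, -254.8, 124, 0, 0, -3.5], force=50)

```text
time: 2.33
tcp_pos: [0.4457, 0.2638, 0.1869]
tool_rot: [[-0.951, 0.308, 0.001], [0.308, 0.951, 0.0], [-0.001, 0.001, -1.0]]
ft_force: [0.6, -0.0, -0.1]
width: 0.0855
finger_force: 0.0
```

```bash
python3 - <<'E'
from h import *
to([.4578,.2447,.116],162)
E
```

```text
t 2.33 tcp [0.4457 0.2638 0.1869] yaw 162.03 F [ 0.6 -0.  -0.1] M [0.02 0.01 0.01] w 0.0855 q6 -0.94
mm [-17.4 -14.4  70.9] deg [0. 0. 0.]
```

drive_tool(deltas=[1, 0, 0, 0, 0, 0, 0, 1, 0, 0, 10, 0, 0, 0, 1, 0, 0, 25, 0, 0, 0, 1, 0, 0, 40, 0, 0, 0, 1, 0, 0, 52, 0, 0, 0, 1, 0, 0, 60, 0, 0, 0, 1, 0, 0, 64, 0, 0, 0, 1, 0, 0, 64, 0, 0, 0, 1, 0, 0, 64, 0, 0, 0, 1, 0, 0, 64, 0, 0, 0])

```text
time: 3.17
tcp_pos: [0.4455, 0.2659, 0.1239]
tool_rot: [[-0.951, 0.308, 0.001], [0.308, 0.951, 0.0], [-0.001, 0.001, -1.0]]
ft_force: [-0.2, 0.7, 0.0]
width: 0.0857
finger_force: 0.0
```

```bash
python3 - <<'E'
from h import *
to([.4578,.2447,.116],162)
cv2.imwrite('pics/s1.png',np.hstack([cv2.resize(optics.snapshot('top')[200:300,90:210],None,fx=3,fy=3),cv2.resize(optics.snapshot('side')[130:230,120:240],None,fx=3,fy=3)]))
E
```

```text
t 3.17 tcp [0.4455 0.2659 0.1239] yaw 162.05 F [-0.2  0.7  0. ] M [ 0.   -0.01  0.03] w 0.0857 q6 -0.94
mm [-18.2 -16.4   7.9] deg [0.1 0.1 0. ]
```

View pics/s1.png

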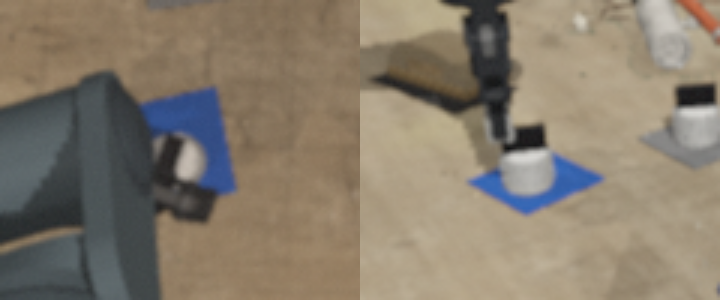

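The remainder was cut off in the first call, so the tool is 18 and 16 mm off. There is no contact, and I'll correct it laterally.

drive_tool(deltas=[1, -4, -4, 0, 0, 0, 0, 1, -9, -8, 0, 0, 0, 0, 1, -14, -13, 0, 0, 0, 0, 1, -18, -16.5, 2, 0, 0, 0, 1, -18, -16.5, 5, 0, 0, 0, 1, -18, -16.5, 8, 0, 0, 0, 1, -18, -16.5, 8, 0, 0, 0, 1, -18, -16.5, 8, 0, 0, 0, 0.6, -18, -16.5, 8, 0, 0, 0, 0.4, -18, -16.5, 8, 0, 0, 0])

```text
time: 4.1
tcp_pos: [0.457, 0.2445, 0.1151]
tool_rot: [[-0.951, 0.308, 0.0], [0.308, 0.951, 0.0], [-0.0, 0.0, -1.0]]
ft_force: [-0.3, -0.3, -0.1]
width: 0.0639
finger_force: 0.0
```

```bash
python3 - <<'E'
from h import *
to([.4578,.2447,.116],162)
E
```

```text
t 4.1 tcp [0.457  0.2445 0.1151] yaw 162.05 F [-0.3 -0.3 -0.1] M [-0.05 -0.03 -0.04] w 0.0639 q6 -0.99
mm [-0.7  0.5 -0.9] deg [0. 0. 0.]
```

drive_tool(deltas=[0, -0.7, 0.5, -0.5, 0, 0, 0, 0, -0.7, 0.5, -0.5, 0, 0, 0, 0, -0.7, 0.5, -0.5, 0, 0, 0, 0, -0.7, 0.5, -0.5, 0, 0, 0, 0, -0.7, 0.5, -0.5, 0, 0, 0, 0, -0.7, 0.5, -0.5, 0, 0, 0, 0, -0.7, 0.5, -0.5, 0, 0, 0, 0, -0.7, 0.5, -0.5, 0, 0, 0, 0, -0.7, 0.5, -0.5, 0, 0, 0, 0, -0.7, 0.5, -0.5, 0, 0, 0])

```text
time: 4.93
tcp_pos: [0.4578, 0.2445, 0.1155]
tool_rot: [[-0.951, 0.309, -0.0], [0.309, 0.951, 0.0], [0.0, -0.0, -1.0]]
ft_force: [0.4, 0.0, -0.6]
width: 0.0104
finger_force: 54.0
```

```bash
python3 - <<'E'
from h import *
to([.5704,-.0324,.2],195)
E
```

```text
t 4.93 tcp [0.4578 0.2445 0.1155] yaw 162.03 F [ 0.4  0.  -0.6] M [ 0.1  -0.04 -0.03] w 0.0104 q6 -0.99
mm [-192.5 -228.7  -84.5] deg [  0.  -0. -33.]
```

drive_tool(deltas=[0, 0, 0, -15, 0, 0, 0, 0, 0, 0, -45, 0, 0, 0, 0, -8, -9, -75, 0, 0, -3, 0, -28, -33, -85, 0, 0, -8, 0, -54, -64, -85, 0, 0, -13, 0, -82, -97, -85, 0, 0, -18, 0, -108, -128, -85, 0, 0, -23, 0, -136, -161, -85, 0, 0, -28, 0, -160, -191, -85, 0, 0, -33, 0, -180, -215, -85, 0, 0, -33])

```text
time: 5.77
tcp_pos: [0.5633, -0.0185, 0.2006]
tool_rot: [[-0.965, -0.261, 0.0], [-0.261, 0.965, -0.001], [-0.0, -0.001, -1.0]]
ft_force: [0.4, 0.3, -0.5]
width: 0.0107
finger_force: 53.9
```

```bash
python3 - <<'E'
from h import *
to([.5704,-.0324,.19],195)
E
```

```text
t 5.77 tcp [ 0.5633 -0.0185  0.2006] yaw -164.9 F [ 0.4  0.3 -0.5] M [ 0.04 -0.02 -0.03] w 0.0107 q6 -2.07
mm [ -3.3 -15.3  10.6] deg [-0.   0.   0.1]
```

drive_tool(deltas=[0, -1, -5, 4, 0, 0, 0, 0, -2, -10, 8, 0, 0, 0, 0, -3.3, -15.3, 14, 0, 0, 0, 0, -3.3, -15.3, 19, 0, 0, 0, 0, -3.3, -15.3, 22.5, 0, 0, 0, 0, -3.3, -15.3, 22.5, 0, 0, 0, 0, -3.3, -15.3, 22.5, 0, 0, 0, 0, -3.3, -15.3, 22.5, 0, 0, 0, 0, -3.3, -15.3, 22.5, 0, 0, 0, 0, -3.3, -15.3, 22.5, 0, 0, 0])

```text
time: 6.6
tcp_pos: [0.57, -0.0292, 0.1785]
tool_rot: [[-0.966, -0.26, 0.001], [-0.26, 0.966, -0.0], [-0.001, -0.0, -1.0]]
ft_force: [-0.2, 0.6, -1.2]
width: 0.011
finger_force: 53.9
```

```bash
python3 - <<'E'
from h import *
to([.5704,-.0324,.178],195)
a=optics.snapshot('side');b=optics.snapshot('top')
p=np.array(status.get_state()['tcp_pos'])-[0,0,.0835]
x,y=240,170
u=crop_up(a.astype(float),x,y); u=np.clip(u,0,255).astype(np.uint8).copy()
for m,c in zip(capmodel('side',[p[0],p[1],np.radians(15)],x,y,p[2]),((0,255,0),(0,0,255))): cv2.drawContours(u,cv2.findContours(m,0,1)[0],-1,c,1)
cv2.imwrite('pics/s2.png',np.hstack([u[:,:400],cv2.resize(b[180:240,225:285],(400,400),interpolation=cv2.INTER_CUBIC)]))
print(proj('side',[[.5704,-.0324,.059],[.5704,-.0324,.028]])*1)
E
```

```text
t 6.6 tcp [ 0.57   -0.0292  0.1785] yaw -164.95 F [-0.2  0.6 -1.2] M [ 0.01  0.03 -0.02] w 0.011 q6 -2.08
mm [ 0.5 -3.2  0.5] deg [-0.   0.   0.1]
[[267.84902075 205.67886826]
 [267.64314267 217.34400077]]
```

View pics/s2.png

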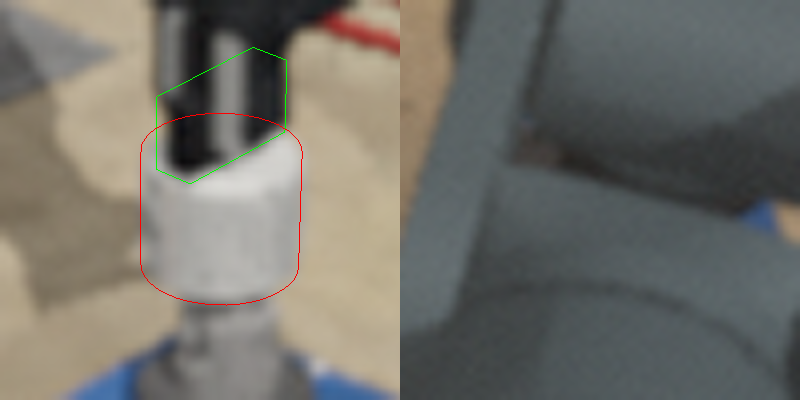

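drive_tool(deltas=[0, 0.3, -1.5, 0, 0, 0, 0, 0, 0.5, -3.2, 0, 0, 0, 0, 0, 0.5, -3.2, 0, 0, 0, 0, 0, 0.5, -3.2, 3, 0, 0, 0, 0, 0.5, -3.2, 6, 0, 0, 0, 0, 0.5, -3.2, 9, 0, 0, 0, 0, 0.5, -3.2, 12, 0, 0, 0, 0, 0.5, -3.2, 15, 0, 0, 0, 0, 0.5, -3.2, 15.5, 0, 0, 0, 0, 0.5, -3.2, 15.5, 0, 0, 0])

```text
time: 7.53
tcp_pos: [0.57, -0.0326, 0.1621]
tool_rot: [[-0.966, -0.259, -0.001], [-0.259, 0.966, 0.0], [0.001, 0.0, -1.0]]
ft_force: [-0.0, 0.0, -1.3]
width: 0.0108
finger_force: 53.9
```

```bash
python3 - <<'E'
from h import *
to([.5704,-.0324,.158],195)
E
```

```text
t 7.53 tcp [ 0.57   -0.0326  0.1621] yaw -164.97 F [-0.   0.  -1.3] M [-0.   -0.05 -0.02] w 0.0108 q6 -2.09
mm [-0.4  0.1  4.1] deg [ 0. -0.  0.]
```

No contact with the post; the rim is about 22 mm above the shoulder. Continuing down in small steps.

drive_tool(deltas=[0, -0.4, 0, 0.5, 0, 0, 0, 0, -0.4, 0, 1, 0, 0, 0, 0, -0.4, 0, 1.5, 0, 0, 0, 0, -0.4, 0, 2, 0, 0, 0, 0, -0.4, 0, 2.5, 0, 0, 0, 0, -0.4, 0, 3, 0, 0, 0, 0, -0.4, 0, 3.5, 0, 0, 0, 0, -0.4, 0, 4, 0, 0, 0, 0, -0.4, 0, 4.5, 0, 0, 0, 0, -0.4, 0, 4.5, 0, 0, 0])

```text
time: 8.37
tcp_pos: [0.5706, -0.0326, 0.158]
tool_rot: [[-0.966, -0.259, -0.0], [-0.259, 0.966, 0.0], [0.0, 0.0, -1.0]]
ft_force: [0.7, -0.6, -1.6]
width: 0.0103
finger_force: 53.9
```

```bash
python3 - <<'E'
from h import *
to([.5704,-.0324,.158],195)
E
```

```text
t 8.37 tcp [ 0.5706 -0.0326  0.158 ] yaw -164.97 F [ 0.7 -0.6 -1.6] M [ 0.06 -0.   -0.02] w 0.0103 q6 -2.09
mm [ 0.1  0.2 -0. ] deg [ 0. -0.  0.]
```

drive_tool(deltas=[0, 0, 0, 1, 0, 0, 0, 0, 0, 0, 2, 0, 0, 0, 0, 0, 0, 3, 0, 0, 0, 0, 0, 0, 4, 0, 0, 0, 0, 0, 0, 5, 0, 0, 0, 0, 0, 0, 6, 0, 0, 0, 0, 0, 0, 7, 0, 0, 0, 0, 0, 0, 8, 0, 0, 0, 0, 0, 0, 8.5, 0, 0, 0, 0, 0, 0, 8.5, 0, 0, 0])

```text
time: 9.2
tcp_pos: [0.5705, -0.0325, 0.1494]
tool_rot: [[-0.966, -0.259, -0.0], [-0.259, 0.966, 0.0], [0.0, 0.0, -1.0]]
ft_force: [0.4, -0.2, -0.8]
width: 0.0101
finger_force: 53.9
```

```bash
python3 - <<'E'
from h import *
to([.5704,-.0324,.148],195)
E
```

```text
t 9.2 tcp [ 0.5705 -0.0325  0.1494] yaw -164.97 F [ 0.4 -0.2 -0.8] M [ 0.02  0.03 -0.01] w 0.0101 q6 -2.09
mm [0.1 0.2 1.4] deg [ 0. -0.  0.]
```

drive_tool(deltas=[0, 0, 0, 0.3, 0, 0, 0, 0, 0, 0, 0.6, 0, 0, 0, 0, 0, 0, 0.9, 0, 0, 0, 0, 0, 0, 1.2, 0, 0, 0, 0, 0, 0, 1.5, 0, 0, 0, 0, 0, 0, 1.8, 0, 0, 0, 0, 0, 0, 2, 0, 0, 0, 0, 0, 0, 2, 0, 0, 0, 0, 0, 0, 2, 0, 0, 0, 0, 0, 0, 2, 0, 0, 0])

```text
time: 10.03
tcp_pos: [0.5706, -0.0326, 0.1476]
tool_rot: [[-0.966, -0.259, 0.0], [-0.259, 0.966, -0.0], [-0.0, -0.0, -1.0]]
ft_force: [0.2, 0.3, -1.1]
width: 0.011
finger_force: 53.9
```

```bash
python3 - <<'E'
from h import *
to([.5704,-.0324,.147],195)
E
```

```text
t 10.03 tcp [ 0.5706 -0.0326  0.1476] yaw -164.97 F [ 0.2  0.3 -1.1] M [0.03 0.05 0.09] w 0.011 q6 -2.09
mm [0.2 0.2 0.6] deg [-0.  0.  0.]
```

drive_tool(deltas=[0, 0, 0, 0.2, 0, 0, 0, 0, 0, 0, 0.4, 0, 0, 0, 0, 0, 0, 0.6, 0, 0, 0, 0, 0, 0, 0.8, 0, 0, 0, 0, 0, 0, 1, 0, 0, 0, 0, 0, 0, 1, 0, 0, 0, 0, 0, 0, 1, 0, 0, 0, 0, 0, 0, 1, 0, 0, 0, 0, 0, 0, 1, 0, 0, 0, 0, 0, 0, 1, 0, 0, 0])

```text
time: 10.87
tcp_pos: [0.5708, -0.0327, 0.1469]
tool_rot: [[-0.966, -0.259, 0.001], [-0.259, 0.966, -0.0], [-0.001, -0.0, -1.0]]
ft_force: [-0.1, -1.9, 2.1]
width: 0.0104
finger_force: 54.2
```

```bash
python3 - <<'E'
from h import *
to([.5704,-.0324,.147],195)
E
```

```text
t 10.87 tcp [ 0.5708 -0.0327  0.1469] yaw -164.97 F [-0.1 -1.9  2.1] M [-0.24 -0.03 -0.05] w 0.0104 q6 -2.09
mm [ 0.4  0.4 -0.1] deg [-0.  0.  0.]
```

drive_tool(deltas=[0, 0, 0, 0, 0, 0, 2, 0, 0, 0, 0.2, 0, 0, 4, 0, 0, 0, 0.4, 0, 0, 6, 0, 0, 0, 0.6, 0, 0, 8, 0, 0, 0, 0.8, 0, 0, 10, 0, 0, 0, 1.0, 0, 0, 12, 0, 0, 0, 1.2, 0, 0, 14, 0, 0, 0, 1.4, 0, 0, 16, 0, 0, 0, 1.4, 0, 0, 16, 0, 0, 0, 1.4, 0, 0, 16])

```text
time: 11.7
tcp_pos: [0.5707, -0.0323, 0.1454]
tool_rot: [[-1.0, 0.016, 0.0], [0.016, 1.0, 0.001], [-0.0, 0.001, -1.0]]
ft_force: [-0.1, 1.2, 2.0]
width: 0.0109
finger_force: 54.5
```

```bash
python3 - <<'E'
from h import *
to([.5704,-.0324,.147],195)
E
```

```text
t 11.7 tcp [ 0.5707 -0.0323  0.1454] yaw 179.07 F [-0.1  1.2  2. ] M [ 0.28  0.05 -0.08] w 0.0109 q6 -1.81
mm [ 0.3 -0.1 -1.6] deg [  0.    0.  -15.9]
```

drive_tool(deltas=[0, 0, 0, 0.1, 0, 0, 1.5, 0, 0, 0, 0.2, 0, 0, 3, 0, 0, 0, 0.4, 0, 0, 5, 0, 0, 0, 0.6, 0, 0, 7, 0, 0, 0, 0.8, 0, 0, 9, 0, 0, 0, 1.0, 0, 0, 11, 0, 0, 0, 1.2, 0, 0, 12.5, 0, 0, 0, 1.4, 0, 0, 14, 0, 0, 0, 1.4, 0, 0, 14, 0, 0, 0, 1.4, 0, 0, 14])

```text
time: 12.53
tcp_pos: [0.5712, -0.0327, 0.1451]
tool_rot: [[-0.966, 0.257, 0.001], [0.257, 0.966, -0.0], [-0.001, -0.0, -1.0]]
ft_force: [-2.4, 0.9, 9.3]
width: 0.0106
finger_force: 55.3
```

```bash
python3 - <<'E'
from h import *
to([.5704,-.0324,.147],195)
E
```

```text
t 12.53 tcp [ 0.5712 -0.0327  0.1451] yaw 165.08 F [-2.4  0.9  9.3] M [0.13 0.42 0.05] w 0.0106 q6 -1.57
mm [ 0.8  0.1 -1.9] deg [ -0.    0.1 -29.9]
```

drive_tool(deltas=[0, 0, 0, -0.4, 0, 0, 0, 0, 0, 0, -0.4, 0, 0, 1, 0, 0, 0, -0.4, 0, 0, 2, 0, 0, 0, -0.4, 0, 0, 3, 0, 0, 0, -0.4, 0, 0, 4, 0, 0, 0, -0.4, 0, 0, 5, 0, 0, 0, -0.4, 0, 0, 6, 0, 0, 0, -0.4, 0, 0, 6, 0, 0, 0, -0.4, 0, 0, 6, 0, 0, 0, -0.4, 0, 0, 6])

```text
time: 13.37
tcp_pos: [0.5711, -0.0326, 0.1452]
tool_rot: [[-0.934, 0.357, 0.001], [0.357, 0.934, -0.0], [-0.001, 0.0, -1.0]]
ft_force: [-0.3, 1.1, 6.4]
width: 0.0107
finger_force: 54.9
```

```bash
python3 - <<'E'
from h import *
to([.5704,-.0324,.147],195)
E
```

```text
t 13.37 tcp [ 0.5711 -0.0326  0.1452] yaw 159.08 F [-0.3  1.1  6.4] M [0.15 0.14 0.03] w 0.0107 q6 -1.46
mm [ 0.8 -0.  -1.8] deg [ -0.    0.1 -35.9]
```

```bash
python3 - <<'E'
from h import *
x,y=240,175; F=[];A=[]
for _ in range(6): A.append(optics.snapshot('side').astype(float)); s=status.get_state(); F.append([*s['ft_force'],*s['moment']])
print(np.round(np.mean(F,0),3),np.round(np.std(F,0),3)); to([.5704,-.0324,.147],195)
u=np.clip(crop_up(np.mean(A,0),x,y),0,255).astype(np.uint8)
p=np.array(s['tcp_pos'])-[0,0,.0835]; v=u.copy()
for m,c in zip(capmodel('side',[p[0],p[1],np.radians(-21)],x,y,p[2]),((0,255,0),(0,0,255))): cv2.drawContours(v,cv2.findContours(m,0,1)[0],-1,c,1)
cv2.imwrite('pics/s3.png',np.hstack([u[:,:400],v[:,:400]]))
E
```

```text
[-0.582  0.718  6.308  0.17   0.17  -0.008] [0.54  0.479 0.425 0.025 0.04  0.018]
t 13.67 tcp [ 0.5711 -0.0326  0.1451] yaw 159.08 F [-0.6  0.   6.2] M [0.18 0.17 0.01] w 0.0106 q6 -1.46
mm [ 0.7 -0.1 -1.9] deg [ -0.    0.1 -35.9]
```

View pics/s3.png

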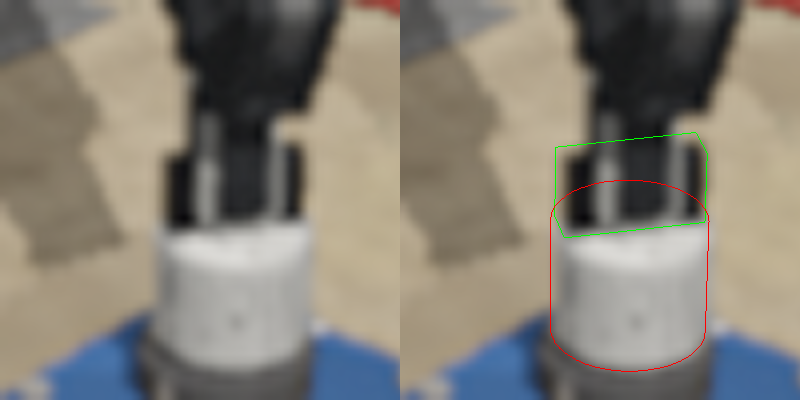

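Cap turned 36° with the rim about 4.6 mm up. There's a steady upward force of about 7 N but almost no torque yet. I'll probe a few more degrees with a lighter downward push.

drive_tool(deltas=[0, 0, 0, -0.3, 0, 0, 0, 0, 0, 0, -0.3, 0, 0, 1, 0, 0, 0, -0.3, 0, 0, 2, 0, 0, 0, -0.3, 0, 0, 3, 0, 0, 0, -0.3, 0, 0, 4, 0, 0, 0, -0.3, 0, 0, 5, 0, 0, 0, -0.3, 0, 0, 6, 0, 0, 0, -0.3, 0, 0, 6, 0, 0, 0, -0.3, 0, 0, 6, 0, 0, 0, -0.3, 0, 0, 6])

```text
time: 14.5
tcp_pos: [0.5711, -0.0325, 0.1451]
tool_rot: [[-0.891, 0.454, 0.001], [0.454, 0.891, 0.0], [-0.001, 0.001, -1.0]]
ft_force: [0.6, 1.2, 6.6]
width: 0.0105
finger_force: 54.8
```

```bash
cat >> h.py <<'E'
def avg(n=4):
    F=[]
    for _ in range(n): optics.snapshot('side'); s=status.get_state(); F.append([*s['tcp_pos'],*s['ft_force'],*s['moment']])
    print('avg',np.round(np.mean(F,0),4)); to([.5704,-.0324,.147],195)
E
python3 -c "
from h import *
avg()"
```

```text
avg [ 5.7110e-01 -3.2500e-02  1.4510e-01  4.1050e-01  1.2945e+00  5.5855e+00
  2.8500e-01 -1.6000e-02  4.9000e-03]
t 14.7 tcp [ 0.5711 -0.0325  0.1451] yaw 153.02 F [1.  1.2 5.9] M [ 0.29 -0.01 -0.  ] w 0.0106 q6 -1.36
mm [ 0.7 -0.2 -1.9] deg [  0.    0.1 -42. ]
```

```bash
python3 - <<'E'
from h import *
a=np.load('side.npy').mean(2); b=np.mean([optics.snapshot('side').astype(float) for _ in range(4)],0)
np.save('side_b.npy',b); b=b.mean(2); s=status.get_state(); print('eff',np.round(s['effort'],2), 'M',s['moment'])
for r in range(216,230): print(r,a[r,254:282].astype(int).tolist(),'\n   ',b[r,254:282].astype(int).tolist())
print(proj('side',[[.5704+.026*np.cos(t),-.0324+.026*np.sin(t),z] for t in np.radians([15,195,-27,153]) for z in(.028,.0)]).round(1))
E
```

```text
eff [-7.600e-01 -3.536e+01 -2.501e+01 -2.900e-01 -7.000e-02  3.000e-02] M [0.32819228 0.00129463 0.03753711]
216 [121, 101, 82, 84, 90, 90, 77, 74, 90, 110, 124, 127, 123, 119, 124, 129, 131, 130, 128, 127, 114, 96, 84, 89, 117, 153, 152, 139] 
    [104, 84, 73, 71, 82, 101, 121, 144, 151, 155, 160, 164, 169, 172, 175, 177, 180, 180, 177, 176, 170, 168, 168, 157, 148, 163, 159, 146]
217 [112, 96, 80, 86, 94, 94, 86, 78, 85, 102, 113, 119, 120, 120, 124, 128, 130, 130, 128, 123, 110, 92, 86, 85, 96, 117, 119, 114] 
    [94, 80, 72, 67, 69, 82, 114, 142, 153, 157, 161, 164, 169, 171, 172, 175, 179, 179, 174, 174, 169, 169, 166, 147, 120, 120, 121, 119]
218 [107, 90, 76, 85, 93, 96, 94, 88, 88, 97, 108, 116, 120, 121, 124, 126, 126, 128, 126, 120, 103, 89, 87, 86, 88, 97, 104, 106] 
    [105, 89, 78, 76, 76, 74, 97, 126, 145, 156, 160, 164, 170, 173, 173, 177, 181, 180, 175, 177, 174, 170, 158, 129, 100, 96, 103, 107]
219 [108, 91, 74, 78, 89, 95, 96, 94, 93, 97, 107, 117, 122, 121, 123, 123, 122, 125, 120, 110, 96, 87, 87, 86, 85, 92, 101, 107] 
    [113, 96, 77, 77, 84, 84, 86, 100, 1
[... 2082 characters left out ...]
3, 88, 97, 101, 105, 106, 107, 106]
228 [109, 110, 119, 134, 152, 169, 165, 132, 97, 80, 76, 76, 77, 78, 79, 81, 81, 80, 83, 86, 92, 96, 100, 102, 102, 105, 107, 109] 
    [107, 108, 116, 130, 149, 167, 162, 128, 94, 81, 77, 79, 82, 82, 83, 83, 86, 86, 89, 92, 97, 102, 104, 108, 108, 108, 107, 108]
229 [110, 124, 152, 174, 174, 169, 155, 129, 108, 101, 98, 98, 100, 99, 100, 101, 100, 98, 97, 99, 104, 105, 107, 106, 107, 109, 110, 110] 
    [108, 122, 149, 170, 171, 166, 152, 127, 107, 99, 97, 98, 98, 99, 100, 101, 101, 102, 102, 103, 105, 107, 108, 111, 113, 113, 113, 111]
[[274.9 212.8]
 [274.6 222.9]
 [260.1 222.1]
 [260.  232.4]
 [278.9 216.7]
 [278.6 226.8]
 [256.3 218. ]
 [256.3 228.2]]
```

drive_tool(deltas=[0, 0, 0, 0, 0, 0, 1, 0, 0, 0, 0, 0, 0, 2, 0, 0, 0, 0, 0, 0, 3, 0, 0, 0, 0, 0, 0, 4, 0, 0, 0, 0, 0, 0, 5, 0, 0, 0, 0, 0, 0, 6, 0, 0, 0, 0, 0, 0, 7, 0, 0, 0, 0, 0, 0, 7, 0, 0, 0, 0, 0, 0, 7, 0, 0, 0, 0, 0, 0, 7])

```text
time: 15.73
tcp_pos: [0.5711, -0.0325, 0.1451]
tool_rot: [[-0.829, 0.559, 0.001], [0.559, 0.829, 0.0], [-0.001, 0.001, -1.0]]
ft_force: [-0.2, 1.6, 5.9]
width: 0.0105
finger_force: 54.9
```

```bash
python3 -c "
from h import *
avg()"
```

```text
avg [ 5.7110e-01 -3.2500e-02  1.4510e-01  4.6740e-01  1.8001e+00  5.4657e+00
  2.4340e-01 -2.8000e-03  1.0880e-01]
t 15.93 tcp [ 0.5711 -0.0324  0.1451] yaw 146.04 F [0.  1.3 5.3] M [ 0.22 -0.04  0.11] w 0.0105 q6 -1.23
mm [ 0.6 -0.3 -1.9] deg [  0.    0.1 -49. ]
```

drive_tool(deltas=[0, 0, 0, 0, 0, 0, 1, 0, 0, 0, 0, 0, 0, 2, 0, 0, 0, 0, 0, 0, 3, 0, 0, 0, 0, 0, 0, 4, 0, 0, 0, 0, 0, 0, 5, 0, 0, 0, 0, 0, 0, 5, 0, 0, 0, 0, 0, 0, 5, 0, 0, 0, 0, 0, 0, 5, 0, 0, 0, 0, 0, 0, 5, 0, 0, 0, 0, 0, 0, 5])

```text
time: 16.77
tcp_pos: [0.571, -0.0325, 0.1451]
tool_rot: [[-0.778, 0.629, 0.001], [0.629, 0.778, -0.0], [-0.001, 0.0, -1.0]]
ft_force: [-0.3, 2.4, 5.0]
width: 0.0109
finger_force: 54.9
```

```bash
python3 -c "
from h import *
avg(3)"
```

```text
avg [ 0.5709 -0.0324  0.1451 -0.8684  0.9386  6.1148  0.2482  0.1137  0.2151]
t 16.92 tcp [ 0.5709 -0.0324  0.1451] yaw 141.06 F [-0.6  0.5  5.9] M [0.26 0.08 0.19] w 0.0109 q6 -1.15
mm [ 0.4 -0.3 -1.9] deg [  0.    0.  -53.9]
```

Torque has risen to 0.21 N m with the rim held 4.6 mm up, and the collar didn't move before that. The cap binds, so it is faulty and goes to the large red tray. Unscrewing now.

drive_tool(deltas=[0, 0, 0, 0, 0, 0, -5, 0, 0, 0, -0.2, 0, 0, -11, 0, 0, 0, -0.4, 0, 0, -17, 0, 0, 0, -0.7, 0, 0, -23, 0, 0, 0, -1, 0, 0, -29, 0, 0, 0, -1.3, 0, 0, -35, 0, 0, 0, -1.8, 0, 0, -41, 0, 0, 0, -2.4, 0, 0, -47, 0, 0, 0, -3, 0, 0, -54, 0, 0, 0, -3, 0, 0, -54])

```text
time: 17.75
tcp_pos: [0.5703, -0.0327, 0.147]
tool_rot: [[-0.965, -0.261, -0.001], [-0.261, 0.965, -0.0], [0.001, -0.0, -1.0]]
ft_force: [-0.2, -1.2, 0.3]
width: 0.0111
finger_force: 54.1
```

```bash
python3 -c "
from h import *
avg(2)"
```

```text
avg [ 0.5703 -0.0326  0.147  -0.1888  0.1482  0.771  -0.1407 -0.062  -0.0072]
t 17.85 tcp [ 0.5703 -0.0326  0.147 ] yaw -165.16 F [-0.2 -0.1  0.5] M [-0.14 -0.05 -0.01] w 0.0105 q6 -2.09
mm [-0.2  0.2 -0. ] deg [ 0.  -0.  -0.2]
```

Back at the start yaw with no load. A gentle lift is next, starting with 5 mm.

drive_tool(deltas=[0, 0, 0, -0.5, 0, 0, 0, 0, 0, 0, -1, 0, 0, 0, 0, 0, 0, -1.5, 0, 0, 0, 0, 0, 0, -2, 0, 0, 0, 0, 0, 0, -2.5, 0, 0, 0, 0, 0, 0, -3, 0, 0, 0, 0, 0, 0, -3.5, 0, 0, 0, 0, 0, 0, -4, 0, 0, 0, 0, 0, 0, -4, 0, 0, 0, 0, 0, 0, -4, 0, 0, 0])

```text
time: 18.68
tcp_pos: [0.5707, -0.0326, 0.1516]
tool_rot: [[-0.966, -0.259, 0.0], [-0.259, 0.966, -0.0], [-0.0, -0.0, -1.0]]
ft_force: [0.8, 0.0, -1.9]
width: 0.0112
finger_force: 53.9
```

```bash
python3 -c "
from h import *
avg(2)"
```

```text
avg [ 0.5706 -0.0326  0.1515 -0.4355 -0.3058 -1.2516 -0.0053  0.0049  0.0184]
t 18.78 tcp [ 0.5706 -0.0326  0.1515] yaw -164.98 F [ 0.1  0.2 -1.4] M [-0.01 -0.03  0.03] w 0.0105 q6 -2.09
mm [0.1 0.2 4.5] deg [ 0. -0.  0.]
```

drive_tool(deltas=[0, 0, 0, -2, 0, 0, 0, 0, 0, 0, -4, 0, 0, 0, 0, 0, 0, -7, 0, 0, 0, 0, 0, 0, -11, 0, 0, 0, 0, 0, 0, -16, 0, 0, 0, 0, 0, 0, -22, 0, 0, 0, 0, 0, 0, -29, 0, 0, 0, 0, 0, 0, -36, 0, 0, 0, 0, 0, 0, -43, 0, 0, 0, 0, 0, 0, -48, 0, 0, 0])

```text
time: 19.62
tcp_pos: [0.571, -0.0326, 0.2008]
tool_rot: [[-0.966, -0.259, 0.001], [-0.259, 0.966, -0.0], [-0.001, -0.001, -1.0]]
ft_force: [-0.7, 0.2, -0.9]
width: 0.0105
finger_force: 53.9
```

```bash
python3 -c "
from h import *
for c in('top','side'):
    optics.snapshot(c); print([(np.round(d['location'],4),d['p']) for d in optics.place_of(c,'tray_red_in')])
to([.645,-.217,.2],180)"
```

```text
[(array([ 0.6448, -0.2197,  0.0027]), 0.62), (array([ 0.3927, -0.0606,  0.0046]), 0.57)]
[(array([ 0.6445, -0.2178,  0.0037]), 0.93), (array([ 0.3937, -0.0565, -0.0027]), 0.85)]
t 19.82 tcp [ 0.5706 -0.0326  0.1996] yaw -164.97 F [ 0.1 -1.  -1.2] M [-0.03 -0.03  0.  ] w 0.011 q6 -2.09
mm [ -24.1 -197.4   -0.4] deg [-0.  0. 15.]
```

drive_tool(deltas=[0, -1, -10, 0, 0, 0, 1, 0, -4, -32, 0, 0, 0, 3, 0, -7, -58, 0, 0, 0, 5, 0, -10, -85, 0, 0, 0, 7, 0, -14, -112, 0, 0, 0, 9, 0, -17, -138, 0, 0, 0, 11, 0, -20, -164, 0, 0, 0, 13, 0, -22, -184, 0, 0, 0, 15, 0, -24, -198, 0, 0, 0, 15, 0, -24, -198, 0, 0, 0, 15])

```text
time: 20.65
tcp_pos: [0.6455, -0.221, 0.1988]
tool_rot: [[-1.0, 0.003, 0.0], [0.003, 1.0, -0.001], [-0.0, -0.001, -1.0]]
ft_force: [0.9, -0.3, -0.6]
width: 0.0107
finger_force: 53.9
```

```bash
python3 -c "
from h import *
to([.645,-.218,.1165],180)"
```

```text
t 20.65 tcp [ 0.6455 -0.221   0.1988] yaw 179.82 F [ 0.9 -0.3 -0.6] M [ 0.04  0.04 -0.03] w 0.0107 q6 -2.06
mm [ 0.5  3.1 82.3] deg [-0.1  0.  -0.2]
```

drive_tool(deltas=[0, 0, 3, 8, 0, 0, 0, 0, 0, 3, 22, 0, 0, 0, 0, 0, 3, 38, 0, 0, 0, 0, 0, 3, 54, 0, 0, 0, 0, 0, 3, 66, 0, 0, 0, 0, 0, 3, 74, 0, 0, 0, 0, 0, 3, 79, 0, 0, 0, 0, 0, 3, 79, 0, 0, 0, 0, 0, 3, 79, 0, 0, 0, 0, 0, 3, 79, 0, 0, 0])

```text
time: 21.48
tcp_pos: [0.6457, -0.2148, 0.1216]
tool_rot: [[-1.0, -0.001, 0.002], [-0.001, 1.0, -0.001], [-0.002, -0.001, -1.0]]
ft_force: [0.7, 0.8, -1.0]
width: 0.0105
finger_force: 53.9
```

drive_tool(deltas=[0, 0, 0, 0.5, 0, 0, 0, 0, 0, 0, 1, 0, 0, 0, 0, 0, 0, 1.5, 0, 0, 0, 0, 0, 0, 2, 0, 0, 0, 0, 0, 0, 2.5, 0, 0, 0, 0, 0, 0, 3, 0, 0, 0, 0, 0, 0, 3, 0, 0, 0, 0, 0, 0, 3, 0, 0, 0, 0, 0, 0, 3, 0, 0, 0, 0, 0, 0, 3, 0, 0, 0])

```text
time: 22.32
tcp_pos: [0.6451, -0.2146, 0.1175]
tool_rot: [[-1.0, -0.0, 0.0], [-0.0, 1.0, -0.0], [-0.0, -0.0, -1.0]]
ft_force: [0.7, 0.2, -1.2]
width: 0.0111
finger_force: 53.9
```

drive_tool(deltas=[0, 0, 0, 0.2, 0, 0, 0, 0, 0, 0, 0.4, 0, 0, 0, 0, 0, 0, 0.6, 0, 0, 0, 0, 0, 0, 0.8, 0, 0, 0, 0, 0, 0, 1, 0, 0, 0, 0, 0, 0, 1.2, 0, 0, 0, 0, 0, 0, 1.2, 0, 0, 0, 0, 0, 0, 1.2, 0, 0, 0, 0, 0, 0, 1.2, 0, 0, 0, 0, 0, 0, 1.2, 0, 0, 0])

```text
time: 23.15
tcp_pos: [0.6452, -0.2146, 0.1166]
tool_rot: [[-1.0, -0.0, 0.0], [-0.0, 1.0, -0.0], [-0.0, -0.0, -1.0]]
ft_force: [-1.1, 1.2, 2.1]
width: 0.0104
finger_force: 54.4
```

On the tray floor at about 3 N. Opening and retreating straight up.

drive_tool(deltas=[0.2, 0, 0, 0, 0, 0, 0, 0.4, 0, 0, 0, 0, 0, 0, 0.6, 0, 0, 0, 0, 0, 0, 0.6, 0, 0, 0, 0, 0, 0, 0.6, 0, 0, 0, 0, 0, 0, 0.6, 0, 0, 0, 0, 0, 0, 0.6, 0, 0, -5, 0, 0, 0, 0.6, 0, 0, -15, 0, 0, 0, 0.6, 0, 0, -30, 0, 0, 0, 0.6, 0, 0, -50, 0, 0, 0])

```text
time: 23.98
tcp_pos: [0.6447, -0.2144, 0.1668]
tool_rot: [[-1.0, -0.0, -0.001], [-0.0, 1.0, 0.001], [0.001, 0.001, -1.0]]
ft_force: [0.1, 0.7, -0.4]
width: 0.0513
finger_force: 0.0
```

drive_tool(deltas=[0.6, 5, 8, -20, 0, 0, 0, 0.6, 15, 24, -40, 0, 0, 0, 0.6, 30, 50, -60, 0, 0, 0, 0.6, 50, 80, -75, 0, 0, 0, 0.6, 70, 110, -85, 0, 0, 0, 0.6, 90, 135, -90, 0, 0, 0, 0.6, 110, 160, -90, 0, 0, 0, 0.6, 130, 185, -90, 0, 0, 0, 0.6, 150, 205, -90, 0, 0, 0, 0.6, 160, 220, -90, 0, 0, 0])

```text
time: 24.82
tcp_pos: [0.4833, 0.0069, 0.2578]
tool_rot: [[-1.0, -0.001, 0.002], [-0.001, 1.0, -0.0], [-0.002, -0.0, -1.0]]
ft_force: [-0.4, -0.2, 0.1]
width: 0.0512
finger_force: 0.0
```

```bash
python3 - <<'E'
from h import *
a=optics.snapshot('side'); b=optics.snapshot('top')
for c in('top','side'): print([(np.round(d['location'],4),round(d['p'],2)) for d in optics.place_of(c,'cap_1_center')])
to([.5,0,.3],180)
cv2.imwrite('pics/end.png',np.hstack([cv2.resize(a[130:330,150:410],(400,308)),cv2.resize(b[130:330,110:370],(400,308))]))
E
```

```text
[(array([ 0.5678, -0.0325,  0.029 ]), 0.34)]
[(array([0.6333, 0.2443, 0.032 ]), 0.75)]
t 25.02 tcp [0.4856 0.0052 0.2579] yaw -179.94 F [ 0.4 -1.  -0.3] M [0.02 0.07 0.02] w 0.0514 q6 -1.79
mm [-14.5  -5.3 -42.1] deg [-0.1  0.2  0.1]
```

View pics/end.png

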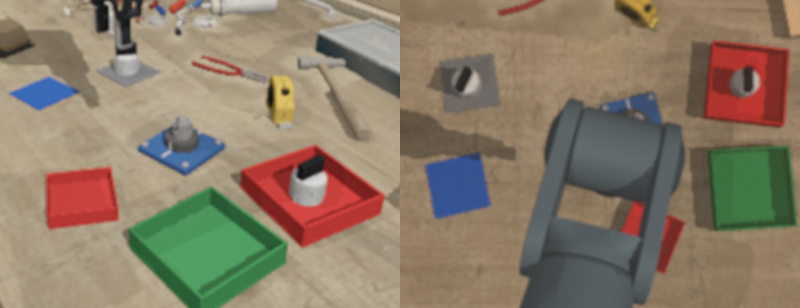

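The cap stands upright in the large red tray and the blue mat is empty. The other cap is still on the grey mat, the pliers and tape measure look undisturbed, and the arm is clear.

```bash
python3 -c "
from h import *
print(ticket.sign_off())"
```

```text
the job is handed in; nothing more can be done
None
```

The cap from the blue mat bound part-way on the gauge (rim about 4.6 mm up, about 0.2 N m), so I unscrewed it and stood it upright in the large red tray, and the job was handed in at about 25 s.

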